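# Set the hub stand to its third click and lock it

### The arm

A 7-joint arm with a two-finger parallel gripper is mounted at the origin on the work surface. World frame = base frame: x ahead of the robot, y to its left, z up, the work surface at z = 0. Lengths are in m, angles in degrees, forces in N, time in s.
With the tool pointing down it reaches from about 0.4 to 0.85 m from the base axis. Payload 10.4 kg.
Tool frame: the origin (TCP) lies at the very end of the fingers, on their centre line; the grasp point (between the pads) lies 19 mm behind it; z points along the fingers, y is the line along which they close (so a half turn about z gives the same grasp; the last joint's range is limited). The gripper opens to 85 mm and grips with 20 to 120 N. Pads are 22 mm wide; open, the fingers measure 114 mm over their backs; the gripper's body (76 mm by 85 mm) begins 54 mm behind the grasp point. The pads swing forward as they close: fully open they stand 13 mm farther back than shut.
Start: joints at [75.997, 19.034, -3.707, 83.658, 1.238, 77.344, -5.071], TCP at [0.138, -0.61, 0.231] pointing down, gripper open.
Joint ranges: [-148.97, 148.97], [-28.65, 121.19], [-84.17, 76.75], [9.2, 138.47], [-72.65, 252.65], [3.7, 117.97], [-149.18, 149.18]. Speed limits (degrees/s): [127.2, 127.2, 159.86, 159.86, 180, 180, 180].

### API

Orientations are given as [roll, pitch, yaw] about the fixed x, y, z axes, in that order (R = Rz(yaw) Ry(pitch) Rx(roll)).
In Python, from rig import telemetry, camera, ticket gives the robot as it stands.
- The arm moves only by the shell command python3 -m pendant 'ROWS' [FORCE]. ROWS is JSON, one flat list of numbers, 7 for each row, row after row: the shift along the tool's x, y, z scaled (see below), then the turn, a rotation vector about the tool's x, y, z scaled (see below), then the opening in per cent of the stroke, from 0 (shut) to 100 (fully open). A call has 1 to 10 rows; each row is the pose to reach, as a shift and turn from the pose commanded when the call began, along the tool's axes at that moment; what a row does not reach only later rows make up. The controller multiplies each number of a shift by 300 mm and each number of a turn by 45 degrees. A row lasts 1/10 s, in which the tool goes at most 50 mm and 8.59 degrees, less where a joint would pass 70% of its speed; a pose out of reach is approached as far as the arm can. A call with a number of a shift or a turn outside -1 to 1 is refused whole. A call with a gripper value outside its range is refused whole. The fingers move at their own pace and stop on an object; FORCE is the grip in N (left out, the last holds). Time passes only in rows, so rows that repeat a pose let the fingers close. It gives the time, the measured TCP pose, the force, the opening and the grip force at its end, in the units of the state.
- telemetry.observe(): the state, without advancing time (a new reading comes with each control period).
- camera(name): name is "scene" or "top" or "wrist"; returns a dict with "frame" (384x512x3 uint8, red, green, blue), "fx", "fy", "cx", "cy" (pixels), "R" (3x3) and "t" (3): a world point X has camera coordinates R X + t; the wrist camera has in their place "hand_eye" (4x4, takes a point from camera to tool coordinates, whose origin is the TCP and whose axes are the flange's). Camera axes: x right, y down, z forward; pixel columns grow to the right and rows downward; lengths in m; the calibration is good to about 2 mm. A picture is of the moment at which its call begins: read the wrist's pose just before it. There is no depth.
- ticket.hand_in(): hands the job in; it is judged then, once.
The state is a dict: "time_s": time; "qpos": joint angles; "joint_velocities": joint speeds; "joint_torque": joint torques, N m; "tcp_pos": TCP position; "ee_rot": TCP orientation; "force": force on the tool from outside, world axes, zero at the start; "moment": the same for the moment, N m; "grip_width": opening from 0.0 (shut) to 1.0 (fully open); "grasp_force": force on a finger pad.
Only numpy, scipy, OpenCV 4.12 (cv2) and the standard library are available. Lean on these libraries where they do the work, as an engineer would, in place of code of your own. Each camera call takes 0.05 s, during which the arm holds its last target. There are 200 camera calls.

### The job

The hub stand's sliding jaw is parked at the end of its travel nearest the fixed jaw. With a fingertip push its small upright thumb lever along the slide, away from the fixed jaw, until it has clicked three times, and leave it resting in that third click, never running on towards the fourth; then push the locking lever at the end of the stand right over to its other stop. Only push, lightly and without pinching or lifting anything, leave the loose parts around where they are, and finish clear.

Things in the scene. Friction and masses are not known exactly. Their poses are not given: they have to be found in the camera images.
- stand: grey steel plate of the hub stand, fixed to the bench, 155 (x) x 360 (y) x 14 mm thick; spans x -90..65, y -180..180 mm from the origin, which lies on the bench under it. Its y is the slide's direction, z up, -x the side with the thumb lever (faces the robot within 0.45 rad of yaw). All 'stand' coordinates below are in this frame
- fixed_jaw (a point): top of the fixed jaw, an upright aluminium plate 50 mm wide (stand x 5..55 mm), 8 mm thick, at stand y -119 mm, point 88 mm above the bench. The sliding jaw is its twin, at stand y -23 mm when parked
- dimples (a point): first of six small black dimples in the plate, one per stop of the thumb lever: stand x -79 mm, y -5 (parked), 13, 31, 49, 67, 85 mm (clicks 1 to 5), 14 mm above the bench. The lever stands level with its dimple
- jaw (a joint): travel of the sliding jaw along stand +y, in m: 0 parked, to 0.090. Clicks 1 to 5 at 0.018, 0.036, 0.054, 0.072, 0.090. Sprung: 4 to 8 N gets it over the hump midway between stops, then it jumps ahead by itself to the next stop and stays within about 1 mm of it
- jaw_lever (a point): top centre of the thumb lever, a black upright block in front of the sliding jaw and fixed to it: 22 (stand x) x 12 (stand y) mm, 22 to 66 mm above the bench; point 66 mm up, at stand x -55, y -5 mm + jaw travel. Push its -y face; the plate is free for 100 mm beyond that face. A flat bar, 16 to 24 mm above the bench, joins it to the jaw
- lock (a joint): angle of the locking lever in rad: starts between 0 and 0.2 (leaning towards stand -x), swings to its stop at 1.1 (leaning towards +x; upright at 0.55). Stays where left; 1 to 2 N at its tip moves it
- lock_tip (a point): free end of the locking lever: 12 mm steel bar with a flat aluminium paddle (22 mm wide along stand y, 10 mm thick, last 31 mm), 70 mm from pivot to this point. Pivot axis along y at stand x 0, y 145 mm, 44 mm above the bench, in a block 60 x 44 mm, 40 mm high. Push its -x side towards +x
- spacer_mid (a point): loose aluminium ring, 30 mm across, 16 mm tall, on the plate's front corner; point at its centre; leave alone
- hub_mid (a point): loose aluminium wheel hub standing on end behind the stand, 62 mm across, 102 mm tall; point half-way up; leave alone
- wrench_mid (a point): loose flat steel wrench, 180 mm long, lying in front of the stand, 8 mm high; point at its middle; leave alone
- driver_mid (a point): loose screwdriver, 190 mm long, 26 mm high, lying to the left of the stand; point at its middle; leave alone
- sealant_mid (a point): loose bottle, 60 mm across, 150 mm tall; point half-way up; leave alone
- sprocket_mid (a point): loose dark steel ring-shaped sprocket, 86 mm across, 12 mm high; point at its centre; leave alone
- grease_mid (a point): loose white round tub, 64 mm across, 35 mm tall; point half-way up; leave alone

How it is judged (in metres and radians):
On the way, in this order (a step that is already met when the one before it is completed fails the run):
1. the jaw has come to the first or second click, lock still open (value of joint jaw between 0.015 and 0.045 m and value of joint lock below 0.4 rad).
2. the jaw rests in the third click, lock still open (value of joint jaw between 0.051 and 0.057 m and velocity of joint jaw between -0.01 and 0.01 m/s and value of joint lock below 0.4 rad), for 0.3 s.
3. the locking lever is pushed right over with the jaw in the third click (value of joint jaw between 0.051 and 0.057 m and value of joint lock above 0.95 rad), for 0.2 s.
At the end, for the whole second after the job is handed in: the sliding jaw rests within 3 mm of the third click (0.054 m) and the locking lever stands past 0.95 rad (stop at 1.1), the loose parts within 20 mm of where they were (all of step 3 and velocity of joint jaw between -0.01 and 0.01 m/s); the robot touches nothing.
It fails at once if the jaw ran on past the third click towards the fourth (more than 8 mm) (value of joint jaw above 0.062 m).
It fails at once if a lever was pinched or shoved hard (over 40 N on the thumb lever, 60 N on the locking lever) (contact force between the fingers and jaw above 40 N or contact force between the fingers and lock above 60 N).
It fails at once if a loose part was moved by more than 20 mm or lifted (distance of any of spacer_mid, hub_mid, wrench_mid, driver_mid, sealant_mid, sprocket_mid, grease_mid from where it was at the start of the episode above 0.02 m).
It also fails if it takes over 70 s, if anything falls off the work surface, if the arm or the gripper's body presses on something with over 40 N, if the wrist force passes 120 N, or if a joint passes its speed limit or range.

## Working session

There is one attempt and no reset: what is moved stays moved. The work goes in short steps, Python scripts to look and compute and a shell command to move; the robot and the scene stay as the last step left them, time stands still between calls to the robot, and variables do not carry over. Pictures are saved under pics/ and viewed, at most 10 in all, crops included, and the job is handed in when it is done.

```bash
ls; mkdir -p pics
python3 - <<'E'
from rig import telemetry,camera
import cv2,numpy as np
print(telemetry.observe())
for n in("scene","top"):
    c=camera(n);cv2.imwrite(f"pics/{n}1.png",cv2.resize(c["frame"][:,:,::-1],(800,600),interpolation=cv2.INTER_CUBIC))
    print(n,c["fx"],c["fy"],c["cx"],c["cy"],np.round(c["R"],4).tolist(),c["t"])
E
```

```text
pics
{'time_s': 0.0, 'qpos': array([75.99572559, 19.07171179, -3.70741327, 83.70522838,  1.23766728,
       77.34212163, -5.07020266]), 'joint_velocities': array([ 0.04277504, -0.08862308, -0.01305716,  0.01131401, -0.01360667,
        0.06633754, -0.06449383]), 'joint_torque': array([-1.82013014e-04, -6.25438499e+01,  4.93068842e-02, -3.91597223e+01,
        1.61198562e-02,  1.00961429e-02, -1.09309767e-05]), 'tcp_pos': array([ 0.13742299, -0.60933273,  0.23052528]), 'ee_rot': array([-1.79920872e+02,  3.56644102e-03,  1.27114301e+01]), 'force': array([-0.00299592, -0.47544864,  0.73170096]), 'moment': array([-0.02041133, -0.00103807, -0.02300523]), 'grasp_force': 0.0, 'grip_width': 0.9958312268448106}
scene 483.16358692273366 483.16358692273366 254.33790023812776 193.80651882977932 [[0.7457, 0.6662, 0.0044], [0.3837, -0.4241, -0.8203], [-0.5446, 0.6134, -0.5719]] [-0.41767034 -0.13864046  1.46406556]
top 426.1627214061184 426.1627214061184 257.83438461732527 194.9810115192836 [[-0.0065, -0.9992, -0.0383], [-0.9977, 0.0091, -0.0672], [0.0675, 0.0378, -0.997]] [0.01115801 0.59203724 0.9118628 ]
```

View pics/top1.png

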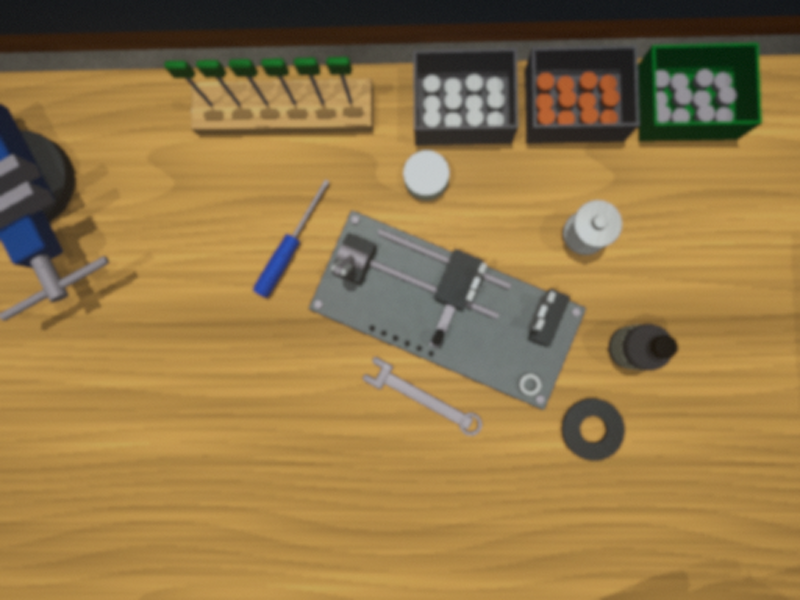

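View pics/scene1.png

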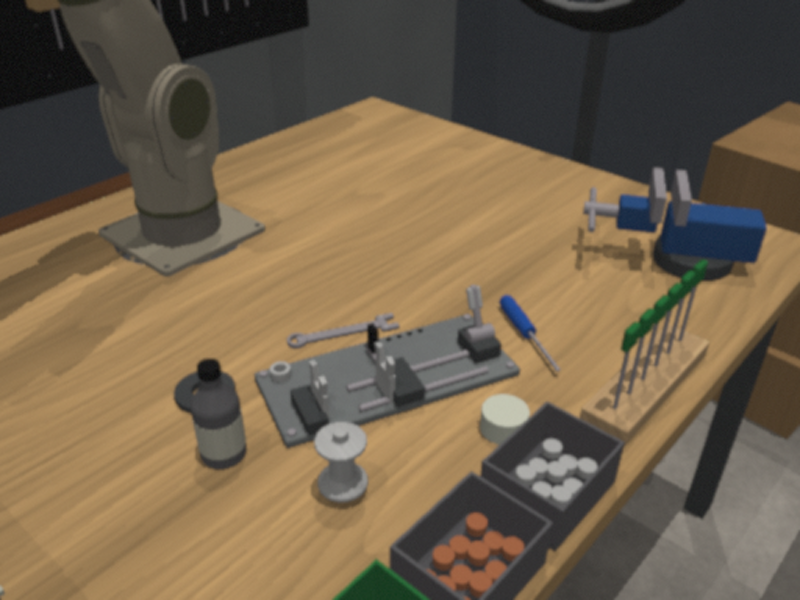

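```bash
cat > h.py <<'E'
import numpy as np
from scipy.spatial.transform import Rotation as Ro
def S2W(p,P):
    x,y,a=p;P=np.atleast_2d(P);c,s=np.cos(a),np.sin(a)
    return np.c_[x+c*P[:,0]-s*P[:,1],y+s*P[:,0]+c*P[:,1],P[:,2]]
def proj(c,X):
    if "hand_eye" in c:
        o=c["st"];R=Ro.from_euler("xyz",o["ee_rot"],degrees=True).as_matrix()
        Xt=(X-o["tcp_pos"])@R; H=np.linalg.inv(c["hand_eye"]); Y=Xt@H[:3,:3].T+H[:3,3]
    else: Y=X@np.array(c["R"]).T+c["t"]
    return np.c_[c["fx"]*Y[:,0]/Y[:,2]+c["cx"],c["fy"]*Y[:,1]/Y[:,2]+c["cy"]]
E
python3 - <<'E'
from rig import camera
from h import *
from scipy.optimize import least_squares
import cv2
C=np.array([[65,180,14],[65,-180,14],[-90,-180,14],[-90,180,14.]])/1000
D=np.array([[-79,-5+18*i,14] for i in range(6)])/1000
top=camera("top");sc=camera("scene")
ob=[(top,np.r_[C,D[[0,5]]],[(354,212),(585,305),(545,408),(311,308),(431,353),(373,328)]),
    (sc,C,[(518,372),(290,438),(257,378),(470,318)])]
def f(p,full=0):
    r=[proj(c,S2W(p,X))-((np.array(u)+.5)/1.5625-.5) for c,X,u in ob]
    return np.vstack(r) if full else np.vstack(r).ravel()
s=least_squares(f,[.55,0,-.3],loss="soft_l1");print(s.x,np.degrees(s.x[2]));print(np.round(f(s.x,1),1).tolist())
np.save("p.npy",s.x)
# lock tip angle
for th in(0,.1,.2):
    b=th-.55;T=S2W(s.x,np.array([[.07*np.sin(b),.145,.044+.07*np.cos(b)]]))
    print(th,T,[(proj(c,T)+.5)*1.5625-.5 for c in(top,sc)])
K=S2W(s.x,np.array([[-.055,-.005,.066]]));print(K,[(proj(c,K)+.5)*1.5625-.5 for c in(top,sc)])
E
```

```text
[ 0.60086339 -0.05923487 -0.40508024] -23.209388353200023
[[-2.0, -2.4], [1.5, 0.2], [0.3, 0.3], [-1.9, 0.1], [0.4, -0.7], [-0.3, -0.6], [2.3, -2.0], [-2.3, 3.4], [-2.6, -3.1], [-0.4, -3.3]]
0 [[0.62437974 0.08844949 0.10367672]] [array([[336.66063247, 276.03581465]]), array([[470.10759468, 288.52654183]])]
0.1 [[0.63002331 0.08602956 0.1070313 ]] [array([[338.18483007, 271.3322916 ]]), array([[472.30129219, 288.74027213]])]
0.2 [[0.63594649 0.08348973 0.10975609]] [array([[339.8795403 , 266.43732553]]), array([[474.59723771, 289.41873721]])]
[[ 0.54834403 -0.04215514  0.066     ]] [array([[438.78637807, 335.25990364]]), array([[372.65153452, 327.43434298]])]
```

```bash
python3 -m pendant '[0.2,-0.2,-0.1,0,0,-0.15,0, 0.4,-0.35,-0.17,0,0,-0.3,0, 0.6,-0.5,-0.17,0,0,-0.45,0, 0.75,-0.65,-0.17,0,0,-0.6,0, 0.87,-0.76,-0.17,0,0,-0.6,0, 0.87,-0.76,-0.17,0,0,-0.6,0, 0.87,-0.76,-0.17,0,0,-0.6,0, 0.87,-0.76,-0.17,0,0,-0.6,0, 0.87,-0.76,-0.17,0,0,-0.6,0]' 30
cat >> h.py <<'E'
def plan(target,yaw,sec=None):
    "shift (units of 300 mm) and turn (units of 45 deg) in tool axes to a world target and yaw, tool down"
    from rig import telemetry
    o=telemetry.observe();R=Ro.from_euler("xyz",o["ee_rot"],degrees=True)
    G=Ro.from_euler("xyz",[180,0,yaw],degrees=True)
    print("tcp",o["tcp_pos"].round(4),o["ee_rot"].round(2),"F",o["force"].round(1),"t",round(o["time_s"],2))
    print("shift",(R.inv().apply(np.array(target)-o["tcp_pos"])/.3).round(4),"turn",((R.inv()*G).as_rotvec(degrees=True)/45).round(4))
E
python3 -c "
from h import *
plan([.55,-.05,.28],66.8)"
```

```text
time_s: 1.1
tcp_pos: [0.3426, -0.3291, 0.2825]
ee_rot: [180.0, 0.0, 39.9]
force: [0.1, -0.3, 1.4]
grip_width: 0.002
grasp_force: 0.0
tcp [ 0.3426 -0.3291  0.2825] [1.7997e+02 2.0000e-02 3.9870e+01] F [ 0.1 -0.3  1.4] t 1.1
shift [ 1.1269 -0.2708  0.0079] turn [ 0.0006  0.0006 -0.5985]
```

```bash
python3 -m pendant '[0.15,-0.05,0,0,0,-0.15,0, 0.3,-0.08,0,0,0,-0.3,0, 0.46,-0.12,0,0,0,-0.45,0, 0.62,-0.15,0,0,0,-0.6,0, 0.78,-0.2,0,0,0,-0.6,0, 0.95,-0.24,0,0,0,-0.6,0, 0.95,-0.24,0,0,0,-0.6,0, 0.95,-0.24,0,0,0,-0.6,0, 0.95,-0.24,0,0,0,-0.6,0]'
python3 - <<'E'
from rig import telemetry,camera
import cv2
o=telemetry.observe();c=camera("wrist")
print(o["tcp_pos"],o["ee_rot"],c["fx"],c["cx"],c["cy"],c["hand_eye"])
import pickle;c["st"]=o;pickle.dump(c,open("w1.pkl","wb"))
cv2.imwrite("pics/w1.png",cv2.resize(c["frame"][:,:,::-1],(800,600),interpolation=cv2.INTER_CUBIC))
E
```

```text
time_s: 2.0
tcp_pos: [0.5146, -0.0948, 0.2819]
ee_rot: [-180.0, 0.0, 66.5]
force: [-0.2, -0.1, -0.4]
grip_width: 0.003
grasp_force: 0.0
[ 0.51464515 -0.09483702  0.28188024] [-1.79960557e+02  4.55662960e-02  6.65254399e+01] 270.1365001046847 256.9703729077876 197.8092060437161 [[ 1.21481678e-03 -9.64270518e-01 -2.64916766e-01  6.69773952e-02]
 [ 9.99998983e-01  9.73590755e-04  1.04187699e-03 -2.36144511e-04]
 [-7.46730748e-04 -2.64917763e-01  9.64270720e-01 -1.42922774e-01]
 [ 0.00000000e+00  0.00000000e+00  0.00000000e+00  1.00000000e+00]]
```

View pics/w1.png

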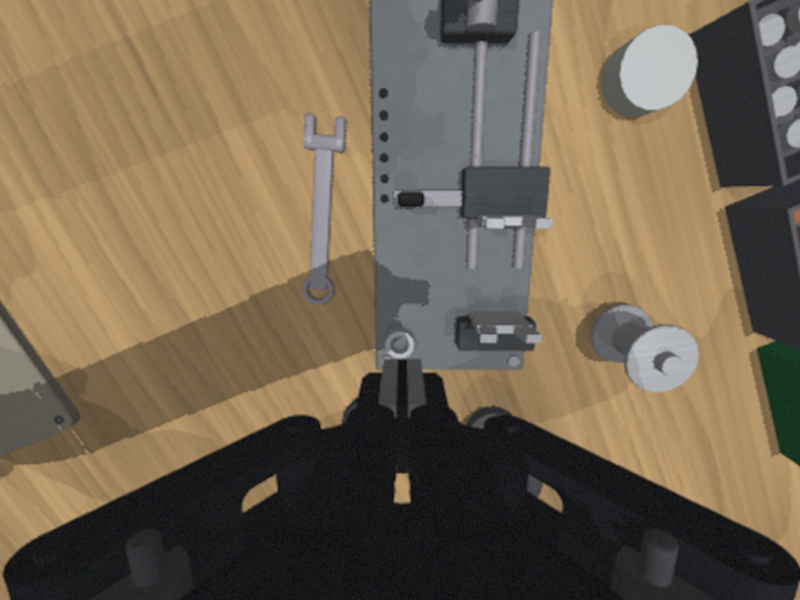

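Run:
```python
from h import *
import pickle
from scipy.optimize import least_squares
c=pickle.load(open("w1.pkl","rb"))
X=np.array([[-79,-5+18*i,14] for i in range(6)]+[[-90,-180,14],[65,-180,14]])/1000
u=np.array([(384,198),(384,178),(384,158),(384,137),(383,115),(383,93),(376,369),(523,369)])
u=(u+.5)/1.5625-.5
f=lambda p:(proj(c,S2W(p,X))-u).ravel()
s=least_squares(f,np.load("p.npy"),loss="soft_l1");p=s.x;print(p,np.degrees(p[2]));print(f(p).reshape(-1,2).round(1).tolist())
np.save("p.npy",p)
K=S2W(p,np.array([[-.055,-.005,.066]]));print(K,(proj(c,K)+.5)*1.5625-.5)
print("spacer",)
T=S2W(p,np.array([[-.055,-.04,.045]]))[0];print(T);plan(T,np.degrees(p[2])+90)
```

```text
[ 0.59885964 -0.05750083 -0.40654802] -23.293485928730675
[[0.2, 0.0], [0.0, 0.0], [-0.2, -0.3], [-0.3, -0.3], [0.1, -0.1], [-0.0, -0.1], [-0.0, 0.8], [0.3, 0.6]]
[[ 0.54636542 -0.04034403  0.066     ]] [[410.91903874 198.68944225]]
spacer
[ 0.53252498 -0.07249123  0.045     ]
tcp [ 0.5146 -0.0949  0.282 ] [-1.7998e+02  5.0000e-02  6.6500e+01] F [ 0.  -0.5  0.5] t 2.05
shift [0.0932 0.0254 0.7899] turn [-0.0005  0.0012 -0.0046]
```

```bash
python3 -m pendant '[0.09,0.025,0.1,0,0,-0.0046,0, 0.09,0.025,0.25,0,0,-0.0046,0, 0.09,0.025,0.4,0,0,-0.0046,0, 0.09,0.025,0.55,0,0,-0.0046,0, 0.09,0.025,0.68,0,0,-0.0046,0, 0.09,0.025,0.76,0,0,-0.0046,0, 0.093,0.025,0.79,0,0,-0.0046,0, 0.093,0.025,0.79,0,0,-0.0046,0, 0.093,0.025,0.79,0,0,-0.0046,0]'
cat >> h.py <<'E'
def stand():
    from rig import telemetry
    o=telemetry.observe();p=np.load("p.npy");d=o["tcp_pos"][:2]-p[:2];c,s=np.cos(p[2]),np.sin(p[2])
    F=o["force"];print("t %.2f stand mm x %.1f y %.1f z %.1f yaw %.1f"%(o["time_s"],*(1000*np.array([c*d[0]+s*d[1],-s*d[0]+c*d[1],o["tcp_pos"][2]])),o["ee_rot"][2]),"F stand x,y,z %.1f %.1f %.1f"%(c*F[0]+s*F[1],-s*F[0]+c*F[1],F[2]))
E
python3 -c "
from h import *
stand()"
```

```text
time_s: 2.95
tcp_pos: [0.5339, -0.0705, 0.0467]
ee_rot: [179.9, -0.0, 66.9]
force: [0.4, 1.0, 0.5]
grip_width: -0.002
grasp_force: 0.0
t 2.95 stand mm x -54.5 y -37.6 z 46.7 yaw 66.9 F stand x,y,z 0.0 1.1 0.5
```

```bash
python3 -m pendant '[0.03,0,0,0,0,0,0, 0.05,0,0,0,0,0,0, 0.06,0,0,0,0,0,0, 0.067,0,0,0,0,0,0, 0.074,0,0,0,0,0,0, 0.08,0,0,0,0,0,0, 0.08,0,0,0,0,0,0]'; python3 -c "
from h import *
stand()"
```

```text
time_s: 3.65
tcp_pos: [0.5429, -0.0472, 0.0455]
ee_rot: [180.0, -0.0, 66.9]
force: [0.7, -0.0, 0.0]
grip_width: 0.001
grasp_force: 0.1
t 3.65 stand mm x -55.5 y -12.7 z 45.5 yaw 66.9 F stand x,y,z 0.6 0.2 0.0
```

```bash
cat >> h.py <<'E'
def look(name):
    from rig import telemetry,camera
    import cv2
    o=telemetry.observe();c=camera("wrist");c["st"]=o;p=np.load("p.npy")
    im=np.ascontiguousarray(cv2.resize(c["frame"][:,:,::-1],(1024,768),interpolation=cv2.INTER_CUBIC))
    for i in range(6):
        q=i*.018
        for X in([-.044,-.005+q,.066],[-.044,-.011+q,.066],[-.044,.001+q,.066]):
            u=(proj(c,S2W(p,np.array([X])))[0]+.5)*2-.5
            cv2.circle(im,tuple(int(v) for v in u.round()),2,(0,255,255) if X[1]==-.005+q else (0,0,255),-1)
    cv2.imwrite("pics/%s.png"%name,im[:600,112:912])
E
python3 -c "
from h import *
look('w2');stand()"
```

```text
t 3.70 stand mm x -55.8 y -12.6 z 45.4 yaw 66.9 F stand x,y,z 1.0 0.7 -0.3
```

View pics/w2.png

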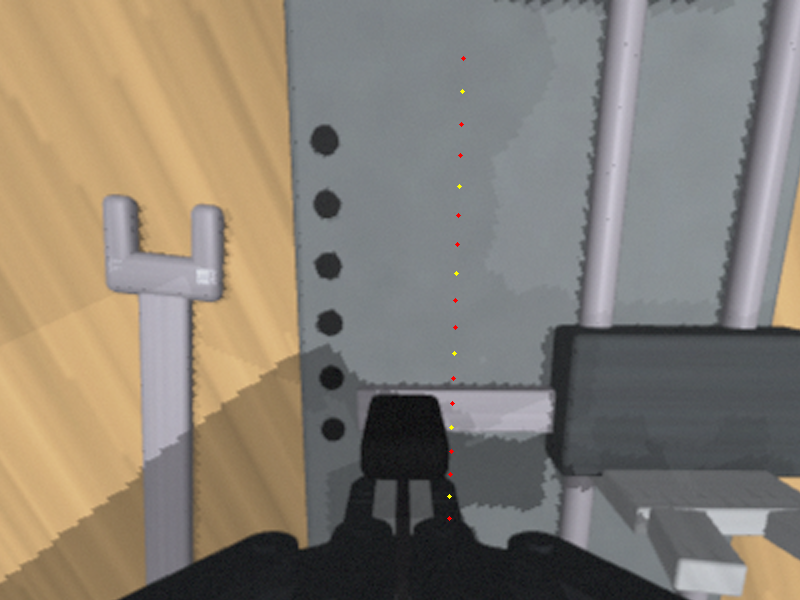

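```bash
python3 -m pendant '[0.015,0,0,0,0,0,0, 0.026,0,0,0,0,0,0, 0.033,0,0,0,0,0,0, 0.04,0,0,0,0,0,0, 0.047,0,0,0,0,0,0, 0.054,0,0,0,0,0,0, 0.06,0,0,0,0,0,0, 0.06,0,0,0,0,0,0]'; python3 -c "
from h import *
look('w3');stand()"
```

```text
time_s: 4.5
tcp_pos: [0.5496, -0.0308, 0.0452]
ee_rot: [-180.0, -0.0, 66.9]
force: [-2.0, -0.3, -0.5]
grip_width: 0.003
grasp_force: 0.3
t 4.55 stand mm x -55.8 y 5.1 z 45.2 yaw 66.9 F stand x,y,z -0.2 -1.4 -0.3
```

View pics/w3.png

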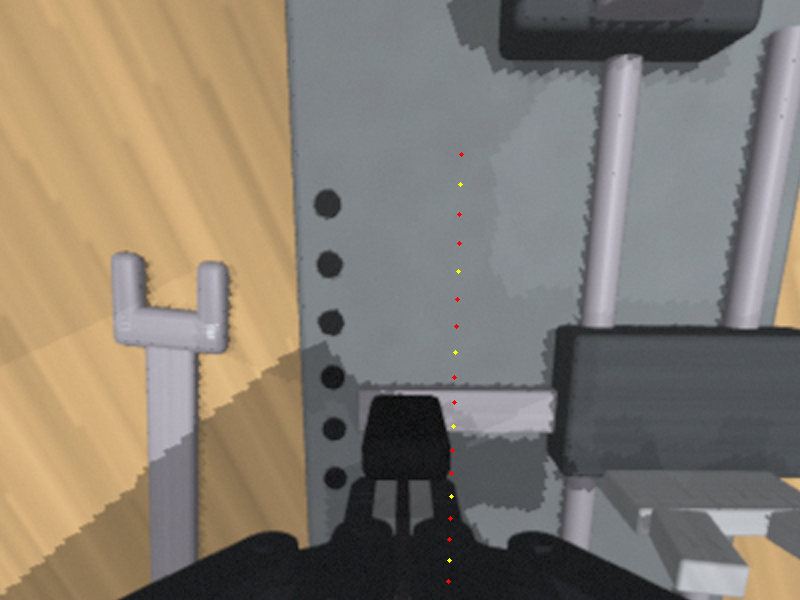

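Click 2 (lever top edge at row 396, as after click 1, one stop on). Same push again.

```bash
python3 -m pendant '[0.015,0,0,0,0,0,0, 0.026,0,0,0,0,0,0, 0.033,0,0,0,0,0,0, 0.04,0,0,0,0,0,0, 0.047,0,0,0,0,0,0, 0.054,0,0,0,0,0,0, 0.06,0,0,0,0,0,0, 0.06,0,0,0,0,0,0]'; python3 -c "
from h import *
look('w4');stand()"
```

```text
time_s: 5.35
tcp_pos: [0.5569, -0.0142, 0.0453]
ee_rot: [180.0, -0.0, 66.9]
force: [-0.4, -0.2, -0.7]
grip_width: -0.003
grasp_force: 0.2
t 5.40 stand mm x -55.7 y 23.3 z 45.3 yaw 66.9 F stand x,y,z 0.2 -0.6 0.2
```

View pics/w4.png

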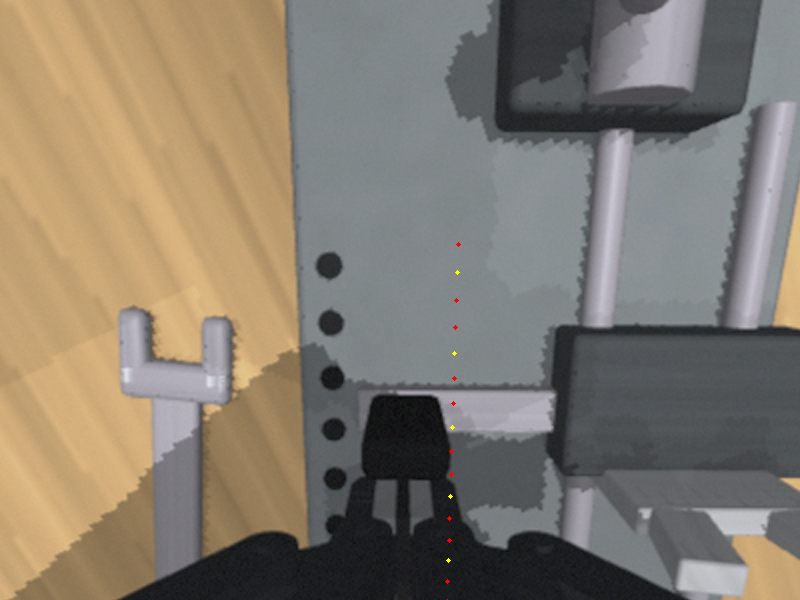

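```bash
python3 -m pendant '[-0.03,0,0,0,0,0,0, -0.06,0,0,0,0,0,0, -0.06,0,-0.1,0,0,0,0, -0.06,0,-0.25,0,0,0,0, -0.06,0,-0.35,0,0,0,0, -0.06,0,-0.35,0,0,0,0]'; python3 -c "
from h import *
stand()
p=np.load('p.npy');plan(S2W(p,[[-.075,.145,.088]])[0],np.degrees(p[2])+90)"
```

```text
time_s: 6.0
tcp_pos: [0.5517, -0.0318, 0.1547]
ee_rot: [179.6, -0.1, 66.9]
force: [0.9, 0.1, -0.1]
grip_width: -0.005
grasp_force: 0.0
t 6.00 stand mm x -53.4 y 5.0 z 154.7 yaw 66.9 F stand x,y,z 0.8 0.4 -0.1
tcp [ 0.5517 -0.0318  0.1547] [ 1.7961e+02 -9.0000e-02  6.6870e+01] F [ 0.9  0.1 -0.1] t 6.0
shift [ 0.4666 -0.072   0.2226] turn [ 0.0087 -0.002   0.0036]
```

```bash
python3 -m pendant '[0.1,-0.08,0,0,0,0,0, 0.25,-0.08,0,0,0,0,0, 0.38,-0.08,0,0,0,0,0, 0.45,-0.08,0,0,0,0,0, 0.467,-0.08,0.08,0,0,0,0, 0.467,-0.08,0.17,0,0,0,0, 0.467,-0.08,0.21,0,0,0,0, 0.467,-0.08,0.21,0,0,0,0]'; python3 -c "
from h import *
stand();look('w5')"
```

```text
time_s: 6.8
tcp_pos: [0.5811, 0.1061, 0.0852]
ee_rot: [-179.8, 0.1, 66.9]
force: [-0.3, 0.4, 0.5]
grip_width: -0.001
grasp_force: 0.0
t 6.80 stand mm x -81.0 y 143.3 z 85.2 yaw 66.9 F stand x,y,z -0.4 0.2 0.5
```

View pics/w5.png

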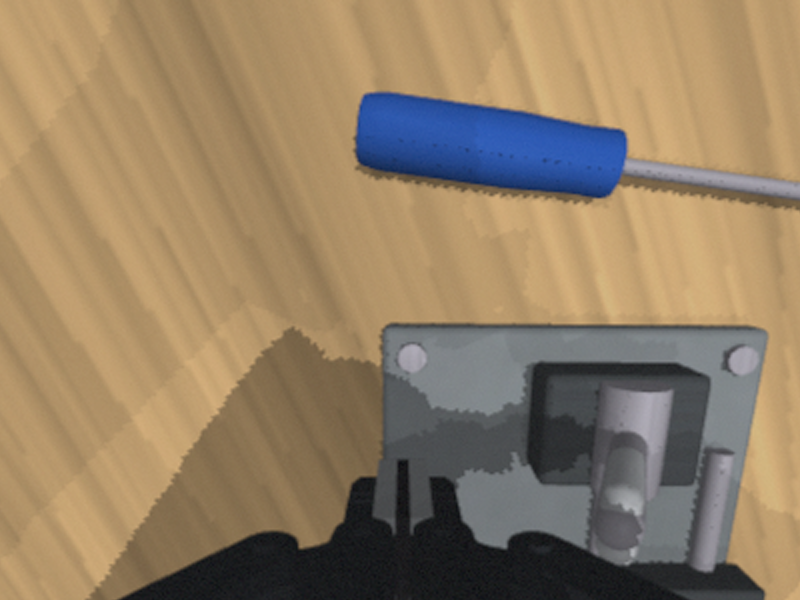

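```bash
python3 -m pendant '[0,0.03,0,0,0,0,0, 0,0.06,0,0,0,0,0, 0,0.085,0,0,0,0,0, 0,0.11,0,0,0,0,0, 0,0.135,0,0,0,0,0, 0,0.16,0,0,0,0,0, 0,0.185,0,0,0,0,0, 0,0.21,0,0,0,0,0, 0,0.235,0,0,0,0,0, 0,0.25,0,0,0,0,0]'; python3 -c "
from h import *
stand()"; python3 -m pendant '[0,0.01,0,0,0,0,0, 0,0.02,0,0,0,0,0, 0,0.02,0,0,0,0,0]'; python3 -c "
from h import *
stand()"
```

```text
time_s: 7.85
tcp_pos: [0.652, 0.0773, 0.0871]
ee_rot: [-180.0, 0.0, 66.9]
force: [-0.9, 1.1, -0.7]
grip_width: 0.002
grasp_force: 0.7
t 7.85 stand mm x -4.5 y 144.9 z 87.1 yaw 66.9 F stand x,y,z -1.3 0.7 -0.7
time_s: 8.15
tcp_pos: [0.6573, 0.0752, 0.0872]
ee_rot: [180.0, 0.0, 66.9]
force: [-0.1, -0.3, 0.2]
grip_width: -0.004
grasp_force: 0.0
t 8.15 stand mm x 1.2 y 145.0 z 87.2 yaw 66.9 F stand x,y,z 0.0 -0.3 0.2
```

```bash
python3 -m pendant '[0,0.008,0,0,0,0,0, 0,0.016,0,0,0,0,0, 0,0.016,0,0,0,0,0]'; python3 -c "
from h import *
stand();look('w6')"
```

```text
time_s: 8.45
tcp_pos: [0.6617, 0.0734, 0.0874]
ee_rot: [180.0, -0.0, 66.9]
force: [0.2, 0.1, -0.5]
grip_width: 0.002
grasp_force: 0.2
t 8.45 stand mm x 5.9 y 145.1 z 87.4 yaw 66.9 F stand x,y,z 0.2 0.2 -0.5
```

View pics/w6.png

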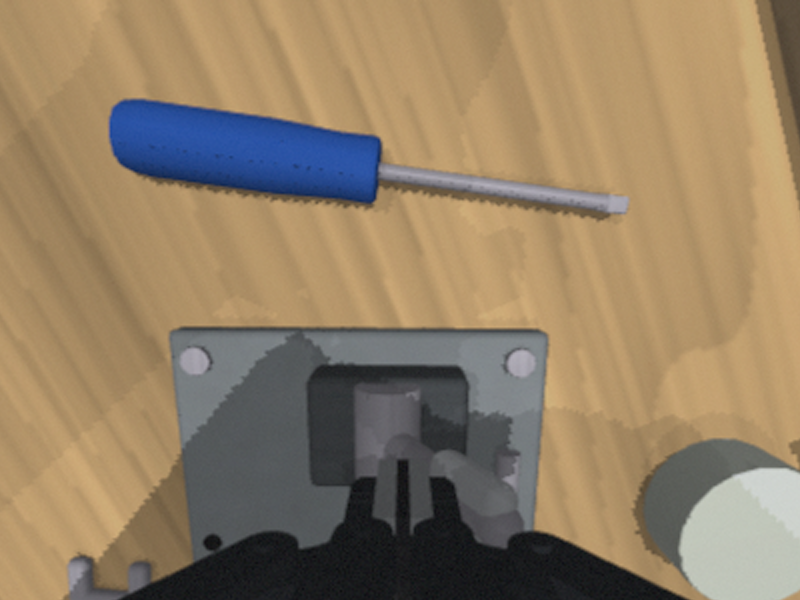

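```bash
python3 -m pendant '[0,0.01,0,0,0,0,0, 0,0.015,0,0,0,0,0, 0,0.02,0,0,0,0,0]'; python3 -c "
from h import *
stand()"
```

```text
time_s: 8.8
tcp_pos: [0.667, 0.0711, 0.0873]
ee_rot: [-180.0, 0.0, 66.9]
force: [-1.0, 0.5, 0.0]
grip_width: -0.002
grasp_force: 0.5
t 8.80 stand mm x 11.7 y 145.1 z 87.3 yaw 66.9 F stand x,y,z -1.1 0.0 0.0
```

```bash
python3 -m pendant '[0,0.005,0,0,0,0,0, 0,0.01,0,0,0,0,0, 0,0.01,0,0,0,0,0]'; python3 -c "
from h import *
stand()"
```

```text
time_s: 9.1
tcp_pos: [0.6684, 0.0707, 0.087]
ee_rot: [-179.8, 0.1, 67.0]
force: [-7.9, 0.7, 1.9]
grip_width: 0.002
grasp_force: 4.1
t 9.10 stand mm x 13.1 y 145.2 z 87.0 yaw 67.0 F stand x,y,z -7.5 -2.5 1.9
```

Firm resistance of 7.5 N: the lever is against its stop. Backing off and rising.

```bash
python3 -m pendant '[0,0.01,0,0,0,0,0, 0,-0.03,0,0,0,0,0, 0,-0.08,0,0,0,0,0, 0,-0.12,-0.1,0,0,0,0, -0.1,-0.12,-0.25,0,0,0,0, -0.2,-0.12,-0.4,0,0,0,0, -0.3,-0.12,-0.5,0,0,0,0, -0.3,-0.12,-0.5,0,0,0,0, -0.3,-0.12,-0.5,0,0,0,0]'; python3 -c "
from h import *
stand();look('w7')"
```

```text
time_s: 10.0
tcp_pos: [0.6018, 0.0003, 0.2384]
ee_rot: [179.8, -0.0, 66.8]
force: [0.3, 1.7, -0.8]
grip_width: 0.002
grasp_force: 0.0
t 10.00 stand mm x -20.2 y 54.2 z 238.4 yaw 66.8 F stand x,y,z -0.4 1.7 -0.8
```

View pics/w7.png

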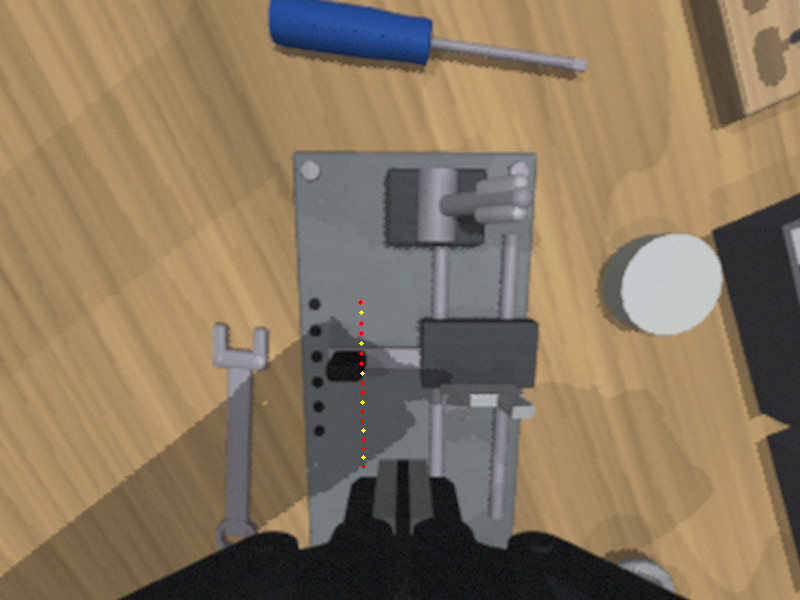

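The lever (347,366) stands at the third click's mark (row 373), the lock lever leans fully over to +x (tip near 515,198), and the arm is clear.

```bash
python3 -c "
from rig import ticket
print(ticket.hand_in())"
```

```text
the job is handed in; nothing more can be done
None
```

I pushed the jaw to its third click and the locking lever over to its stop, with the loose parts I could see left in place, and handed the job in with the arm clear; the hand-in gave no verdict.

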